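Stamp the batch tag with a mallet and draw it out

TASK

Pick up the mallet and strike a brisk blow on the sprung punch of the stand that has the slide and the metal tag, driving it all the way down to its stop with the mallet and not the gripper, then set the mallet back down upright on its round pad. After that pull the slide out to its stop by its upright grip, so that the tag lies out in front of the stand in its pocket. Do not strike the other stand's punch or disturb the things round about.

Things in the scene. Friction and masses are not known exactly. Their poses are not given: they have to be found in the camera images.
- mallet: Loose hand mallet standing upright on its striking face: white nylon cylinder head 50 mm across and 40 mm high, above it a straight upright wooden handle 24 mm across and 70 mm long (total height 110 mm, 0.2 to 0.4 kg). Origin at the centre of the striking face (underside); z runs up the handle. It starts on the pad.
- pad_top (a point): Centre of the top of the fixed round black rubber pad, 90 mm across, 4 mm thick: the mallet's place.
- stand: The stamping stand (fixed): steel base plate 130 x 96 x 12 mm, two aluminium cheeks and a bridge 44 mm deep in x and 96 mm wide in y, its top 82 mm above the work surface, with the punch in its middle. It is the stand with the slide. Origin at the centre of its underside, straight below the punch; its -x axis is the way the slide comes out (roughly towards the robot), yaw varies.
- punch_top (a point): Centre of the top of the stamping punch's round steel head (26 mm across, 12 mm thick), 108 mm above the work surface when up; it moves with the punch.
- punch (a joint): Travel of the stamping punch: 0 up (its spring returns it), 0.014 m fully down at its stop; about 8 N to start, 18 N at the bottom.
- slide (a joint): Travel of the slide under the punch: 0 home, 0.070 m fully out at its stop, along the stand's -x. It needs about 4 to 6 N (light spring and stiff guide) and stays where it is left.
- slide_grip (a point): Point on the slide's upright metal grip, a post 16 mm (stand x) by 14 mm (stand y) that rises from 22 mm to 64 mm above the work surface; the point is on the post's axis, 48 mm above the work surface; 90 mm in front of the punch axis when home. Moves with the slide.
- pocket (a point): Centre of the floor of the shallow pocket in the slide (44 x 32 mm inside, walls 5 mm high), 22 mm above the work surface; below the punch when the slide is home.
- tag: Loose plain steel tag 40 x 28 x 5 mm lying in the pocket; origin at the centre of its underside.
- stand2: Other stand, fixed: same frame and height but no slide and no tag, a round anvil instead, and a square punch head. Leave it alone. Origin at the centre of its underside.
- punch2 (a joint): Travel of the other stand's punch (square head, 18 mm wide, top at 108 mm): 0 up, 0.014 down. Leave it alone.
- cup_a: Bystander, loose: small white plastic sample cup, 50 mm across, 32 mm high; origin at the centre of its underside.
- cup_b: Bystander, loose: small white plastic sample cup, 50 mm across, 32 mm high; origin at the centre of its underside.
- cup_c: Bystander, loose: small white plastic sample cup, 50 mm across, 32 mm high; origin at the centre of its underside.
- lunchbox: Bystander, loose: clear plastic box with a green lid, 106 x 156 x 62 mm; origin at the centre of its underside.
- marker: Bystander, loose: marker pen lying down, 14 mm thick, 130 mm long along its x axis.
- spraycan: Bystander, loose: spray can 58 mm across, 190 mm high; origin at the centre of its underside.

How it is judged:
By the outcome, as a careful person would: the job done as asked, in the order asked, and still so for the second after the job is handed in, with the robot touching nothing.
It also fails if it takes over 53 s, if anything falls off the work surface, if the arm or the gripper's body presses on something with over 40 N, if the wrist force passes 120 N, or if a joint passes its speed limit or range.

ROBOT

A 7-joint arm with a two-finger parallel gripper is mounted at the origin on the work surface. World frame = base frame: x ahead of the robot, y to its left, z up, the work surface at z = 0. Lengths are in mm, angles in rad, forces in N, time in s.
With the tool pointing down it reaches from about 400 to 850 mm from the base axis. Payload 10.4 kg.
Tool frame: the origin (TCP) lies midway between the tips of the shut fingers; the grasp point (between the pads) lies 19 mm behind it; z points along the fingers, y is the line along which they close (so a half turn about z gives the same grasp; the last joint's range is limited). The gripper opens to 85 mm and grips with 20 to 120 N. Pads are 22 mm wide; open, the fingers measure 114 mm over their backs; the gripper's body (76 mm by 85 mm) begins 54 mm behind the grasp point. The pads swing forward as they close: fully open they stand 13 mm farther back than shut.
Start: joints at [1.152, 0.332, -0.065, 1.46, 0.022, 1.35, -0.088], TCP at [240.989, -576.693, 231.338] pointing down, gripper open.
Joint ranges: [-2.6, 2.6], [-0.5, 2.12], [-1.47, 1.34], [0.16, 2.42], [-1.27, 4.41], [0.06, 2.06], [-2.6, 2.6]. Speed limits (rad/s): [2.22, 2.22, 2.79, 2.79, 3.14, 3.14, 3.14].

INTERFACE

Orientations are given as a unit quaternion [w, x, y, z].
In Python, from station import arm, vision, sign_off gives the robot as it stands. Calls block until the motion is done:
- arm.move_to(position, orientation): joint-space move of the TCP to a pose.
- arm.move_linear(position, rotation=None, velocity=150, until_force=None): straight line of the TCP; rotation=None keeps the orientation; velocity is the mean speed in mm/s. With until_force (N) it stops when the force on the tool has changed by that much, and returns True; else False.
- arm.move_joints(angles): joint-space move.
- arm.gripper_to(opening, squeeze=None): opening from 0.0 (shut) to 1.0 (fully open); squeeze is the grip in N (None keeps the last); returns when the fingers have stopped.
- arm.sleep(seconds).
- arm.inverse_kinematics(position, orientation): joint angles nearest the present ones, or None.
- arm.sense(): the state.
- vision.capture(name): name is "scene" or "top" or "wrist"; returns a dict with "img" (480x640x3 uint8, red, green, blue), "fx", "fy", "cx", "cy" (pixels), "rvec" (rotation vector, rad) and "tvec" (3), from world to camera coordinates, as OpenCV has them; the wrist camera has in their place "hand_eye" (4x4, takes a point from camera to tool coordinates, whose origin is the TCP and whose axes are the flange's). Camera axes: x right, y down, z forward; pixel columns grow to the right and rows downward; lengths in mm; the calibration is good to about 2 mm. A picture is of the moment at which its call begins: read the wrist's pose just before it. There is no depth.
A pose or a line that the arm cannot do raises arm.Unreachable and nothing moves.
- sign_off(): hands the job in; it is judged then, once.
The state is a dict: "time": time; "joint_pos": joint angles; "dq": joint speeds; "joint_efforts": joint torques, N m; "tool_pos": TCP position; "tool_rot": TCP orientation; "force": force on the tool from outside, world axes, zero at the start; "torque": the same for the moment, N m; "grip_width": opening from 0.0 (shut) to 1.0 (fully open); "grip_force": force on a finger pad.
Only numpy, scipy, OpenCV 4.12 (cv2) and the standard library are available. Lean on these libraries where they do the work, as an engineer would, in place of code of your own. Each camera call takes 0.05 s, during which the arm holds its last target. There are 200 camera calls.

## Working session

There is one attempt and no reset: what is moved stays moved. The work goes in short steps, each a Python script; the robot and the scene stay as the last script left them, time stands still between calls to the robot, and variables do not carry over. Pictures are saved under pics/ and viewed, at most 10 in all, crops included, and the job is handed in when it is done.

```bash
mkdir -p pics; ls; python3 - <<'E'
from station import arm, vision
import cv2,json
s=arm.sense(); print(s['time'],s['tool_pos'],s['tool_rot'],s['grip_width'])
for n in("scene","top"):
    c=vision.capture(n); cv2.imwrite(f"pics/{n}0.png",c["img"][:,:,::-1])
    d={k:(v.tolist() if hasattr(v,'tolist') else v) for k,v in c.items() if k!="img"}
    json.dump(d,open(n+".json","w")); print(n,d)
E
```

```text
pics
0.0 [ 240.83544371 -576.3038961   230.48432954] [-7.28893800e-04  9.80473533e-01  1.96649654e-01 -1.82055282e-04] 1.001055717626445
scene {'fx': 435.9063476612454, 'fy': 435.9063476612454, 'cx': 322.0439043196966, 'cy': 242.48828148439156, 'rvec': [1.5756646855172582, 1.8099340245546005, -0.9046150018418118], 'tvec': [83.61116915286526, -268.1087035689566, 1502.0743517929604]}
top {'fx': 543.3778270611396, 'fy': 543.3778270611396, 'cx': 315.9501203744797, 'cy': 236.71109369400546, 'rvec': [2.1483427644706894, -2.1370936689470725, 0.17477631145552702], 'tvec': [-32.519649598101324, 583.6261904297263, 1132.056319373717]}
```

View pics/scene0.png

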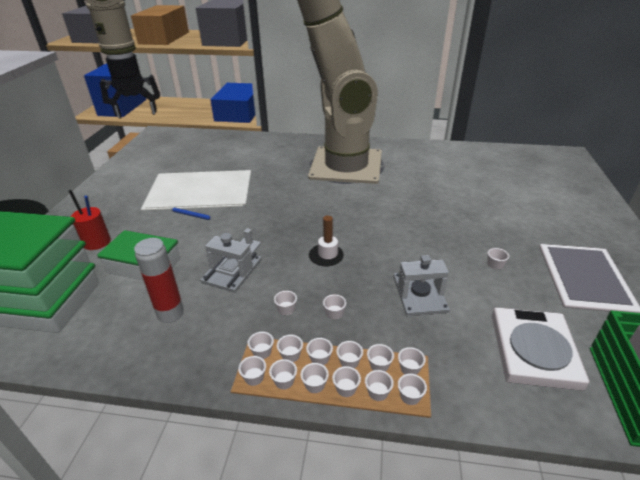

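View pics/top0.png

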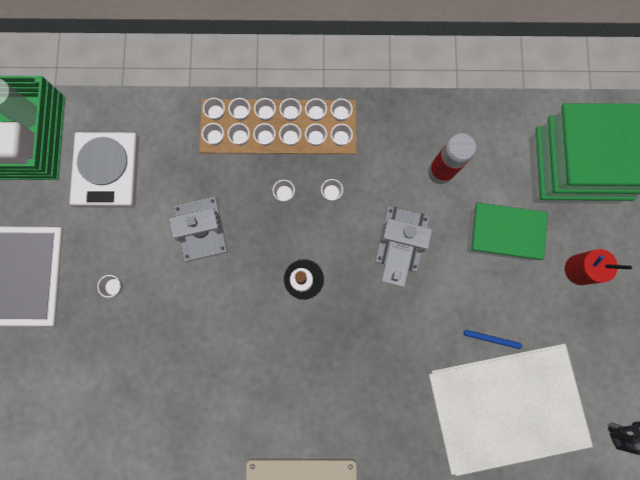

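Scene: the slide stand is near (232,258) and the mallet near (328,240). Top: the slide stand is near (405,243) with its grip near (396,275), and the mallet on its pad is near (302,280). Next I'll enlarge both.

```bash
python3 - <<'E'
import cv2
a=cv2.imread("pics/top0.png")[200:300,275:435]; cv2.imwrite("pics/topc.png",cv2.resize(a,None,fx=5,fy=5,interpolation=cv2.INTER_CUBIC))
a=cv2.imread("pics/scene0.png")[205:295,195:355]; cv2.imwrite("pics/scenec.png",cv2.resize(a,None,fx=5,fy=5,interpolation=cv2.INTER_CUBIC))
E
```

```text
(no output)
```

View pics/topc.png

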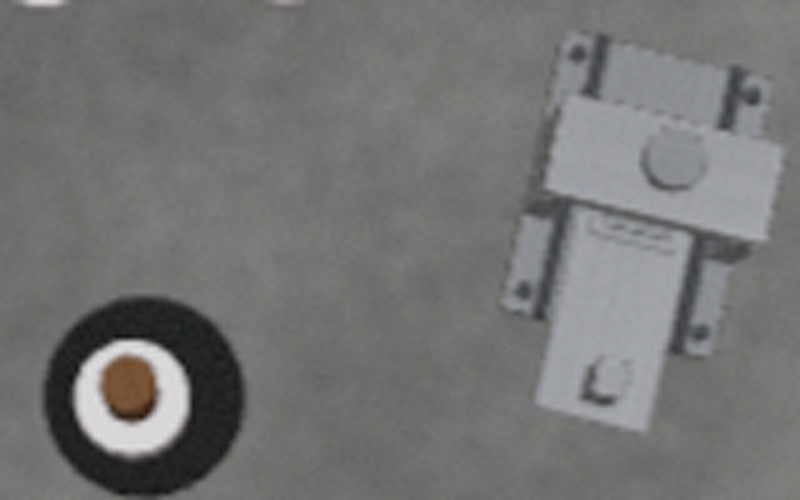

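View pics/scenec.png

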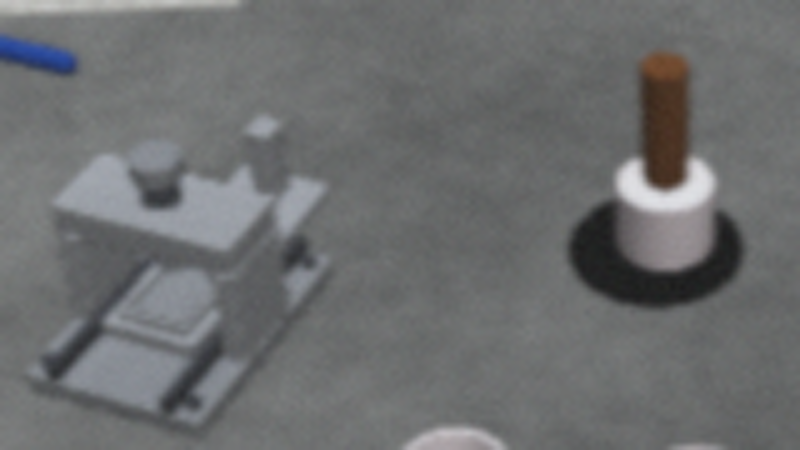

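Top crop: pad centre (144,395), handle top (128,381), punch head (677,158), bridge-top corners (568,93), (783,146), (766,241), (545,191), and grip top about (612,376). Scene crop: punch top (157,157), grip top (265,127), handle top (664,67), pad (656,251).

```bash
cat > geo.py <<'E'
import json,numpy as np,cv2
C={n:json.load(open(n+".json")) for n in("scene","top")}
OFF={"top":(275,200),"scene":(195,205)}
def ray(n,c,crop=True):
    d=C[n]; p=(np.array(c)+.5)/5-.5+OFF[n] if crop else np.array(c,float)
    R=cv2.Rodrigues(np.array(d["rvec"]))[0]; o=-R.T@np.array(d["tvec"])
    v=R.T@np.array([(p[0]-d["cx"])/d["fx"],(p[1]-d["cy"])/d["fy"],1]); return o,v/np.linalg.norm(v)
def plane(n,c,z,crop=True):
    o,v=ray(n,c,crop); return o+v*(z-o[2])/v[2]
def tri(ct,cs):
    (a,u),(b,v)=ray("top",ct),ray("scene",cs)
    s=np.linalg.lstsq(np.c_[u,-v],b-a,rcond=None)[0]; p,q=a+s[0]*u,b+s[1]*v
    return (p+q)/2,np.linalg.norm(p-q)
E
python3 - <<'E'
from geo import *
np.set_printoptions(precision=1,suppress=True)
P=dict(punch=((677,158),(157,157),108),grip=((612,376),(265,127),64),handle=((128,381),(664,67),114),pad=((144,395),(656,251),4))
for k,(t,s,z) in P.items(): print(k,*tri(t,s),"top@z",plane("top",t,z),"scene@z",plane("scene",s,z))
B=[plane("top",c,82) for c in((568,93),(783,146),(766,241),(545,191))]
print(np.array(B)); print("bridge c",np.mean(B,0))
d=B[0]-B[1]+B[3]-B[2]; print("yaw of +y axis -90",np.degrees(np.arctan2(d[1],d[0]))-90)
S=[plane("top",c,22) for c in((573,208),(537,403),(647,432),(692,236))]; d=S[0]-S[1]+S[3]-S[2]; print("slide yaw",np.degrees(np.arctan2(d[1],d[0])),np.array(S))
# cups near
for c in((284,190),(332,190)): print("cup",plane("top",c,16,False))
E
```

```text
punch [ 586.6 -222.1  106.4] 1.5249599556053586 top@z [ 586.6 -222.6  108. ] scene@z [ 588.6 -220.4  108. ]
grip [ 500.3 -200.5   63.5] 1.1769315808759375 top@z [ 500.4 -201.    64. ] scene@z [ 501.1 -199.6   64. ]
handle [493.2   2.1 112.3] 0.4814114194638604 top@z [493.    2.3 114. ] scene@z [495.6   2.2 114. ]
pad [496.5  -2.3   0.5] 0.1955175518285805 top@z [496.2  -2.3   4. ] scene@z [500.7  -1.8   4. ]
[[ 618.6 -181.8   82. ]
 [ 596.4 -272.2   82. ]
 [ 555.9 -263.9   82. ]
 [ 576.6 -171.4   82. ]]
bridge c [ 586.9 -222.3   82. ]
yaw of +y axis -90 -13.204237264396639
slide yaw -12.664367113379623 [[ 578.4 -191.6   22. ]
 [ 492.1 -174.5   22. ]
 [ 479.7 -222.4   22. ]
 [ 566.2 -244.    22. ]]
cup [694.6  42.9  16. ]
cup [695.3 -65.3  16. ]
```

```bash
cat > h.py <<'E'
from station import arm, vision, sign_off
import numpy as np, cv2
np.set_printoptions(precision=1,suppress=True)
def q(yaw): return [0,float(np.cos(yaw/2)),float(np.sin(yaw/2)),0]
def st(tag=""):
    s=arm.sense(); print(tag,round(s['time'],2),s['tool_pos'],"F",s['force'],"w",round(s['grip_width'],3),"gf",s['grip_force']); return s
M=np.array([493.5,2.2]); PAD=np.array([496.5,-2.2]); P=np.array([586.9,-222.2]); YAW=np.radians(-13.0)
E
python3 - <<'E'
from h import *
arm.move_to([*M,240],q(0)); st("hover")
arm.move_linear([*M,61],velocity=150); st("down")
arm.gripper_to(0.0,squeeze=80); st("grip")
arm.move_linear([*M,81],velocity=60); st("up20")
arm.move_linear([*M,230],velocity=200); st("up")
cv2.imwrite("pics/grasp.png",vision.capture("scene")["img"][130:290,180:400,::-1].repeat(3,0).repeat(3,1))
E
```

```text
hover 2.36 [493.6   1.3 239.9] F [-0.8 -0.3 -0.3] w 0.997 gf 0.0
down 3.7 [494.1   2.2  61.8] F [0.9 0.  0.8] w 1.002 gf 0.0
grip 4.3 [493.7   2.3  61.2] F [-0.9 -0.6  3.7] w 0.263 gf 78.01585078239441
up20 4.78 [493.6   2.1  81.2] F [ 0.4 -0.7 -2.4] w 0.259 gf 78.2859456539154
up 5.67 [492.8   2.1 228.7] F [ 0.2 -0.6 -3.2] w 0.261 gf 78.3075749874115
```

View pics/grasp.png

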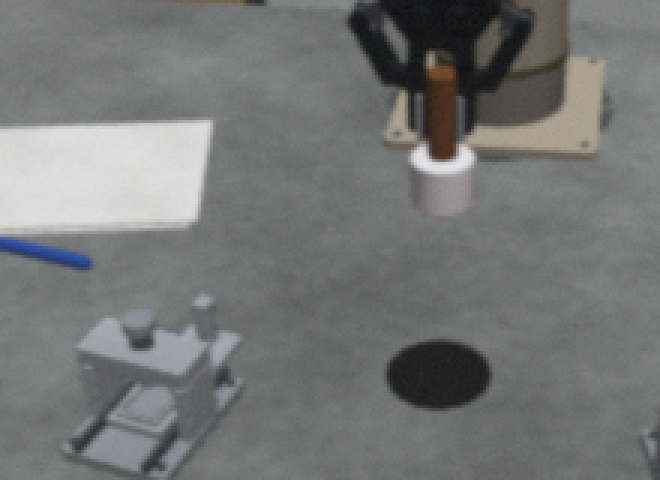

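The mallet hangs upright in the grip. The pad is empty, centred at about (326,255) in the full image. Next is the strike: the punch stop corresponds to TCP z of about 151.

```bash
python3 - <<'E'
from h import *
arm.move_to([*P,228],q(0)); s=st("above")
hit=arm.move_linear([*P,148],velocity=250,until_force=45); st(f"hit {hit}")
arm.sleep(0.1); st("settle")
arm.move_linear([*P,228],velocity=200); st("up")
cv2.imwrite("pics/after.png",vision.capture("scene")["img"][130:290,180:400,::-1].repeat(3,0).repeat(3,1))
E
```

```text
above 6.68 [ 587.  -220.9  227.6] F [ 0.2  1.  -2.5] w 0.265 gf 78.33367824554443
hit True 7.06 [ 589.1 -220.9  148.7] F [-1.4  0.9 14.2] w 0.264 gf 80.56112051010132
settle 7.16 [ 589.1 -220.9  149.2] F [-3.6  0.4 13.4] w 0.259 gf 80.56328415870667
up 7.72 [ 586.6 -221.3  227. ] F [ 0.2  0.5 -3.1] w 0.26 gf 78.91485571861267
```

View pics/after.png

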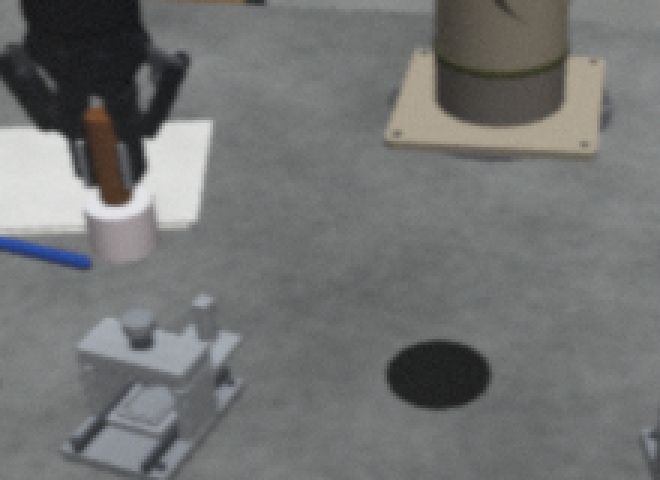

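The mallet is still straight in the grip (the lean is perspective) and the punch has sprung back. The TCP went to 148.7, below the stop height, with 17 N held, so the punch bottomed. The contact height on the pad will show any slip.

```bash
python3 - <<'E'
from h import *
T=PAD+[0.7,0]
arm.move_to([*T,228],q(0)); st("over pad")
arm.move_linear([*T,78],velocity=150); st("low")
t=arm.move_linear([*T,54],velocity=25,until_force=8); st(f"touch {t}")
arm.sleep(.2); st("settle")
E
```

```text
over pad 8.71 [497.6  -3.7 227.8] F [ 0.6  0.3 -2.7] w 0.257 gf 78.82162570953369
low 9.86 [497.9  -2.2  78.8] F [-0.   0.4 -1.5] w 0.261 gf 78.82327795028687
touch True 10.62 [497.1  -2.1  57.9] F [-1.3  0.2  6.2] w 0.26 gf 79.60510611534119
settle 10.82 [497.1  -2.1  57.9] F [-1.5  0.6  5.3] w 0.259 gf 79.60556030273438
```

Contact came at 57.9 instead of 61.2, so the handle slipped about 3 mm in the grip. Only hitting the hard stop could do that, and the mallet face then stood at about 94 mm, so the punch reached its stop. Now I'll release the mallet and look at the post with the wrist camera.

```bash
python3 - <<'E'
from h import *
import json
arm.gripper_to(1.0); st("open")
s=arm.sense()
arm.move_linear([*s['tool_pos'][:2],200],velocity=120); st("up")
G=np.array([500,-201.5])
arm.move_to([*G,170],q(YAW)); s=st("over grip")
c=vision.capture("wrist"); w=c["img"]; t=vision.capture("scene")["img"]
# project estimated post-top corners (z=64) and slide axis into the wrist picture
from scipy.spatial.transform import Rotation as R
T=np.eye(4); T[:3,:3]=R.from_quat(np.roll(s['tool_rot'],-1)).as_matrix(); T[:3,3]=s['tool_pos']
W=np.linalg.inv(T@np.array(c['hand_eye']))
ex=np.array([np.cos(YAW),np.sin(YAW)]); ey=np.array([-ex[1],ex[0]]); im=w[:,:,::-1].copy()
def pr(p): 
    v=W[:3,:3]@p+W[:3,3]; return [c['fx']*v[0]/v[2]+c['cx'],c['fy']*v[1]/v[2]+c['cy']]
pts=[pr(np.r_[G+a*8*ex+b*7*ey,64]) for a,b in((1,1),(1,-1),(-1,-1),(-1,1))]; print(np.array(pts))
print("dpx per mm stand x,y",np.array(pr(np.r_[G+ex,64]))-pr(np.r_[G,64]),np.array(pr(np.r_[G+ey,64]))-pr(np.r_[G,64]))
cv2.polylines(im,[np.int32(pts)],True,(0,0,255),1)
out=np.full((600,640,3),0,np.uint8); out[:480]=im; out[480:,:300]=cv2.resize(t[215:275,180:330,::-1],(300,120)); out[480:,300:560]=cv2.resize(t[200:270,280:400,::-1],(260,120))
cv2.imwrite("pics/w.png",out)
E
```

```text
open 11.45 [496.3  -2.3  57.2] F [0.6 0.4 0.9] w 1.005 gf 0.0
up 12.79 [495.9  -2.3 199.3] F [ 1.  -0.7 -1.2] w 1.0 gf 0.0
over grip 13.62 [ 500.2 -200.7  169.8] F [0.4 0.2 0. ] w 0.998 gf 0.0
[[314.  223.3]
 [336.6 223.3]
 [336.3 248. ]
 [314.1 248. ]]
dpx per mm stand x,y [ 0.  -1.5] [-1.6 -0. ]
```

View pics/w.png

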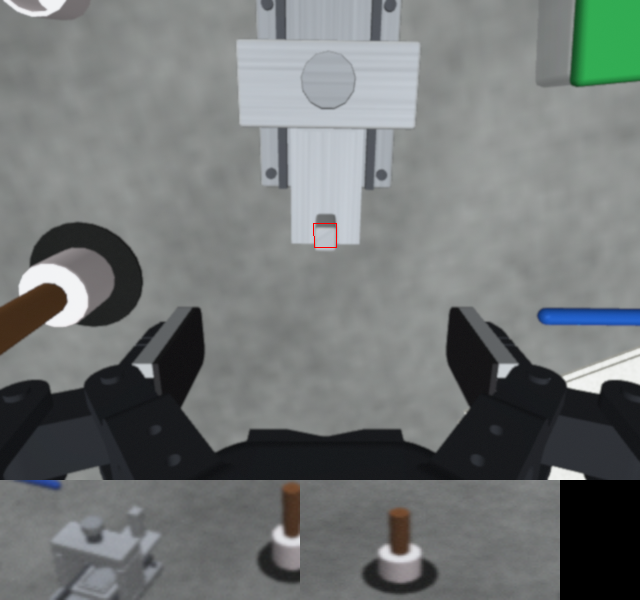

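The red box of predicted post corners sits on the post top at (325,236), and the slide runs straight up the picture, so the yaw is right. The mallet stands upright on its pad. Next, grip the post and pull.

```bash
python3 - <<'E'
from h import *
G=np.array([499.7,-201.7]); d=np.array([-np.cos(YAW),-np.sin(YAW)])
arm.move_linear([*G,34],velocity=120); st("down")
arm.gripper_to(0.0,squeeze=40); s=st("grip")
t=arm.move_linear([*(G+d*76),34],velocity=40,until_force=20); s=st(f"pulled {t}")
print("travel",(s['tool_pos'][:2]-G)@d)
arm.sleep(.2); s=st("rest")
arm.gripper_to(1.0); st("open")
s=arm.sense(); arm.move_linear([*s['tool_pos'][:2],200],velocity=120); st("up")
w=vision.capture("wrist")["img"]; t=vision.capture("scene")["img"]; tp=vision.capture("top")["img"]
out=np.zeros((600,800,3),np.uint8); out[:300,:400]=cv2.resize(w,(400,300)); out[:300,400:]=cv2.resize(t[190:300,190:337],(400,300)); out[300:]=cv2.resize(tp[190:310,150:470],(800,300))
cv2.imwrite("pics/end.png",out[:,:,::-1])
E
```

```text
down 15.0 [ 500.2 -201.8   34.7] F [ 0.5 -1.3  0.2] w 1.002 gf 0.0
grip 15.65 [ 499.9 -200.9   34.2] F [-0.7  4.9  4.1] w 0.155 gf 42.12298572063446
pulled True 17.29 [ 431.8 -184.1   34.2] F [ 4.2 -0.3 -1.8] w 0.153 gf 41.58089339733124
travel 70.15702292293375
rest 17.49 [ 431.7 -184.1   34.2] F [ 4.5 -1.8 -2.5] w 0.157 gf 41.55606508255005
open 18.18 [ 431.  -183.4   33.9] F [0.2 0.3 0.4] w 0.996 gf 0.0
up 19.72 [ 430.6 -183.3  199.3] F [ 0.2  0.8 -0.6] w 1.0 gf 0.0
```

View pics/end.png

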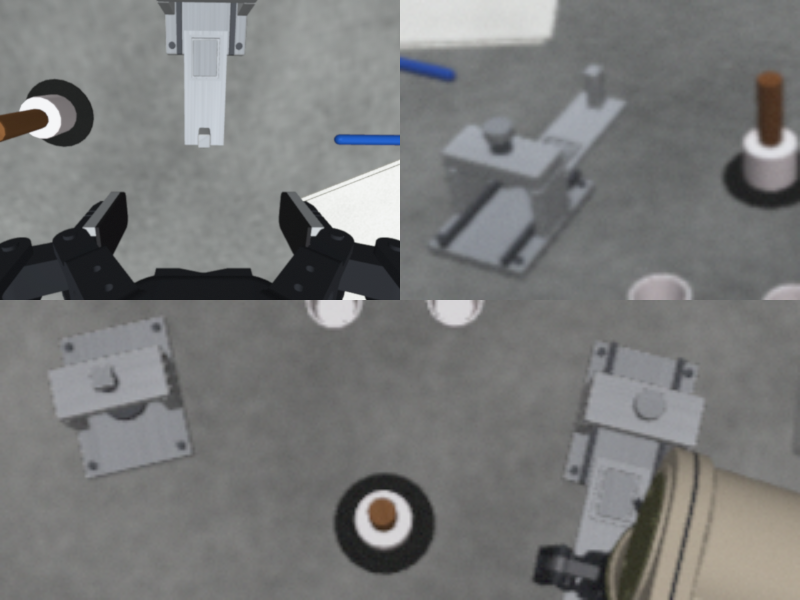

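The slide is out 70 mm and hit its stop at the 20 N limit. The tag lies in its pocket in front of the stand (wrist tile, about (205,57)). The mallet is upright on its pad and the cups and other stand look unmoved.

```bash
python3 -c "
from station import sign_off; print(sign_off())"
```

```text
the job is handed in; nothing more can be done
None
```

The job is done and handed in at about 20 s of the 53 s allowed: punch struck down to its stop (inferred from the mallet's height and force, not seen directly), mallet back upright on its pad, slide out 70 mm to its stop with the tag in its pocket.

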